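# Build up a shoe heel to the gauge

### The job

Build up the heel of the shoe held upside down on the jack: pick the two of the three heel blocks (red 14 mm, black 26 mm, white 38 mm thick) that together bring the top of the heel level with the yellow gauge flag behind it. Stack these two, one on the other, flat, centred and lined up on the shoe's pale heel seat, and leave the third block on the bench. Do not shift the yellow flag: the top of the stack must lie between the heights of its lower and upper edges.

Things in the scene. Friction and masses are not known exactly. Their poses are not given: they have to be found in the camera images.
- seat (a point): Middle of the pale level heel seat, on its surface, of a brown shoe fixed upside down on a steel jack, 105 mm above the bench. z up, x towards the toe, y across. Seat about 70 mm (x) by 58 mm (y); ahead of it the sole climbs from x = 40 to 18 mm above the seat at x = 100 and ends at x = 225 mm. Jack and shoe stand firm; place and heading differ each time.
- flag (a point): Centre of the yellow gauge flag: 15 mm tall (edges 7.5 mm above and below), 20 mm along x, 50 along y, axes as the seat's. On a rod (197 mm high) of the jack, 97 mm behind the seat (its x = -97 mm). Set 36 to 68 mm over the seat each time; wanted heel height = flag centre minus seat height, and the pair nearest to it always fits.
- block_red_mid (a point): Brick-red heel block, D-shaped seen from above: 60 mm long along its x axis, 48 mm wide along its y axis, 14 mm thick; straight end at +x, round end at -x. Loose, lying flat on the bench. The point is its centre, 7 mm above its underside; z up. Pinch it from above across its 48 mm width.
- block_black_mid (a point): Black rubber heel block, D-shaped seen from above: 60 mm long along its x axis, 48 mm wide along its y axis, 26 mm thick; straight end at +x, round end at -x. Loose, lying flat on the bench. The point is its centre, 13 mm above its underside; z up. Pinch it from above across its 48 mm width.
- block_white_mid (a point): White heel block, D-shaped seen from above: 60 mm long along its x axis, 48 mm wide along its y axis, 38 mm thick; straight end at +x, round end at -x. Loose, lying flat on the bench. The point is its centre, 19 mm above its underside; z up. Pinch it from above across its 48 mm width.
Things that resemble listed ones, but are neither listed nor needed, are in the scene too. Of the things like the part that bears block_red_mid, leave any that is grey; of the rest the larger one is meant.

How it is judged:
On the way:
1. a first block lies flat and centred on the heel seat (((horizontal distance between block_red_mid and seat below 0.015 m and angle between the x axis of block_red_mid and the x axis of seat, either way round below 0.26 rad and angle between block_red_mid's own z axis and vertical below 0.1 rad and z of block_red_mid in the frame of seat between 0.002 and 0.012 m) or (horizontal distance between block_black_mid and seat below 0.015 m and angle between the x axis of block_black_mid and the x axis of seat, either way round below 0.26 rad and angle between block_black_mid's own z axis and vertical below 0.1 rad and z of block_black_mid in the frame of seat between 0.008 and 0.018 m) or (horizontal distance between block_white_mid and seat below 0.015 m and angle between the x axis of block_white_mid and the x axis of seat, either way round below 0.26 rad and angle between block_white_mid's own z axis and vertical below 0.1 rad and z of block_white_mid in the frame of seat between 0.014 and 0.024 m))), for 0.2 s.
At the end, for the whole second after the job is handed in: Two blocks stacked on the heel seat, each flat, within 15 mm of its middle and 15 degrees of its heading; the stack's top is between the heights of the flag's lower and upper edges (7.5 mm either side of its centre); the third block lies on the bench; all at rest (((horizontal distance between each of block_red_mid, block_black_mid and seat below 0.015 m and angle between the x axis of each of block_red_mid, block_black_mid and the x axis of seat, either way round below 0.26 rad and angle between each of block_red_mid, block_black_mid's own z axis and vertical below 0.1 rad and z of block_red_mid in the frame of seat between 0.002 and 0.012 m and z of block_black_mid in the frame of flag between -0.0205 and -0.0055 m and z of block_black_mid in the frame of seat above 0.022 m and horizontal distance between block_white_mid and seat above 0.08 m and height (world z) of block_white_mid below 0.03 m) or (horizontal distance between each of block_red_mid, block_white_mid and seat below 0.015 m and angle between the x axis of each of block_red_mid, block_white_mid and the x axis of seat, either way round below 0.26 rad and angle between each of block_red_mid, block_white_mid's own z axis and vertical below 0.1 rad and z of block_red_mid in the frame of seat between 0.002 and 0.012 m and z of block_white_mid in the frame of flag between -0.0265 and -0.0115 m and z of block_white_mid in the frame of seat above 0.028 m and horizontal distance between block_black_mid and seat above 0.08 m and height (world z) of block_black_mid below 0.03 m) or (horizontal distance between each of block_black_mid, block_red_mid and seat below 0.015 m and angle between the x axis of each of block_black_mid, block_red_mid and the x axis of seat, either way round below 0.26 rad and angle between each of block_black_mid, block_red_mid's own z axis and vertical below 0.1 rad and z of block_black_mid in the frame of seat between 0.008 and 0.018 m and z of block_red_mid in the frame of flag between -0.0145 and 0.0005 m and z of block_red_mid in the frame of seat above 0.028 m and horizontal distance between block_white_mid and seat above 0.08 m and height (world z) of block_white_mid below 0.03 m) or (horizontal distance between each of block_black_mid, block_white_mid and seat below 0.015 m and angle between the x axis of each of block_black_mid, block_white_mid and the x axis of seat, either way round below 0.26 rad and angle between each of block_black_mid, block_white_mid's own z axis and vertical below 0.1 rad and z of block_black_mid in the frame of seat between 0.008 and 0.018 m and z of block_white_mid in the frame of flag between -0.0265 and -0.0115 m and z of block_white_mid in the frame of seat above 0.04 m and horizontal distance between block_red_mid and seat above 0.08 m and height (world z) of block_red_mid below 0.03 m) or (horizontal distance between each of block_white_mid, block_red_mid and seat below 0.015 m and angle between the x axis of each of block_white_mid, block_red_mid and the x axis of seat, either way round below 0.26 rad and angle between each of block_white_mid, block_red_mid's own z axis and vertical below 0.1 rad and z of block_white_mid in the frame of seat between 0.014 and 0.024 m and z of block_red_mid in the frame of flag between -0.0145 and 0.0005 m and z of block_red_mid in the frame of seat above 0.04 m and horizontal distance between block_black_mid and seat above 0.08 m and height (world z) of block_black_mid below 0.03 m) or (horizontal distance between each of block_white_mid, block_black_mid and seat below 0.015 m and angle between the x axis of each of block_white_mid, block_black_mid and the x axis of seat, either way round below 0.26 rad and angle between each of block_white_mid, block_black_mid's own z axis and vertical below 0.1 rad and z of block_white_mid in the frame of seat between 0.014 and 0.024 m and z of block_black_mid in the frame of flag between -0.0205 and -0.0055 m and z of block_black_mid in the frame of seat above 0.046 m and horizontal distance between block_red_mid and seat above 0.08 m and height (world z) of block_red_mid below 0.03 m)) and linear speed of each of block_red, block_black, block_white below 0.02 m/s); the robot touches nothing.
It fails at once if the yellow flag is shifted by more than 6 mm (distance of flag from where it was at the start of the episode above 0.006 m).
It also fails if it takes over 56 s, if anything falls off the work surface, if the arm or the gripper's body presses on something with over 40 N, if the wrist force passes 120 N, or if a joint passes its speed limit or range.

### The arm

A 6-joint arm with a two-finger parallel gripper is mounted at the origin on the work surface. World frame = base frame: x ahead of the robot, y to its left, z up, the work surface at z = 0. Lengths are in m, angles in rad, forces in N, time in s.
With the tool pointing down it reaches from about 0.225 to 0.725 m from the base axis. Payload 3.1 kg.
Tool frame: the origin (TCP) lies at the very end of the fingers, on their centre line; the grasp point (between the pads) lies 19 mm behind it (manip.pinch_z is the z of the grasp point in the tool frame, in m); z points along the fingers, y is the direction in which the jaws open and shut (so a half turn about z gives the same grasp; the last joint's range is limited). The gripper opens to 85 mm and grips with 20 to 120 N. Pads are 22 mm wide; open, the fingers measure 114 mm over their backs; the gripper's body (76 mm by 85 mm) begins 54 mm behind the grasp point. The pads swing forward as they close: fully open they stand 13 mm farther back than shut.
Start: joints at [-1.339, 0.048, 0.099, 1.622, 0, 1.443], TCP at [0.185, -0.491, 0.231] pointing down, gripper open.
Joint ranges: [-2.91, 2.91], [-0.99, 1.94], [-1.21, 1.42], [-2.12, 2.29], [-1.49, 1.47], [-3.14, 3.14]. Speed limits (rad/s): [2.79, 2.79, 3.14, 3.14, 3.14, 3.14].

### API

Orientations are given as a unit quaternion [x, y, z, w].
In Python, from workcell import manip, imaging gives the robot as it stands.
- The arm moves only by the tool carry_out, never from a script. Its argument "commands" is a list of rows, each a list of 7 numbers: the finger opening in mm, from 0 to 85.4, then the shift along the tool's x, y, z in mm, then the turn, a rotation vector about the tool's x, y, z in degrees. In form: [[fingers, x, y, z, ax, ay, az], ...]. A call has 1 to 20 rows; each row shifts and turns the commanded pose from where the row before left it, along the tool's axes as they then stand; what a row does not reach is not made up. A row lasts 1/8 s, in which the tool goes at most 62.5 mm and 10.7 degrees, less where a joint would pass 70% of its speed; a pose out of reach is approached as far as the arm can. A call with a gripper value outside its range is refused whole. The fingers move at their own pace and stop on an object; "squeeze" is the grip in N (left out, the last holds). Time passes only in rows, so rows that do not move let the fingers close. It gives the time, the measured TCP pose, the force and the opening at its end, in the units of the state.
- manip.get_obs(): the state, without advancing time (a new reading comes with each control period).
- imaging.capture(name): name is "scene" or "top" or "wrist"; returns the picture (384x512x3 uint8, red, green, blue); there is no depth.
- imaging.camera_params(name): a dict with "fx", "fy", "cx", "cy" (pixels), "D" ([k1, k2, p1, p2, k3] as OpenCV has them; the pictures are not rectified), "R" (3x3) and "t" (3): a world point X has camera coordinates R X + t. Camera axes: x right, y down, z forward; pixel columns grow to the right and rows downward; lengths in m; the calibration is good to about 2 mm. A picture is of the moment at which its call begins: read the wrist's pose just before it. camera_params takes no time and is no camera call; for the wrist camera it gives the pose at the moment of the call.
- manip.job_done(): hands the job in, once; it reports no verdict.
The state is a dict: "clock": time; "qpos": joint angles; "qvel": joint speeds; "effort": joint torques, N m; "tool_pos": TCP position; "ee_rot": TCP orientation; "wrist_force": force on the tool from outside, world axes, zero at the start; "ft_torque": the same for the moment, N m; "finger_gap": finger opening in m.
Only numpy, scipy, OpenCV 4.12 (cv2) and the standard library are available. Lean on these libraries where they do the work, as an engineer would, in place of code of your own. Each camera call takes 0.05 s, during which the arm holds its last target.

## Working session

There is one attempt and no reset: what is moved stays moved. The work goes in short steps, Python scripts to look and compute and a tool call to move; the robot and the scene stay as the last step left them, time stands still between calls to the robot, and variables do not carry over. Pictures are saved under pics/ and viewed, and the job is handed in when it is done.

Besides the shell and the picture viewer there is one more tool, called after "Emit:" as a command line: name --pt "numbers of a row" for each row, then --argument value for the rest. carry_out: Moves the arm, as the interface text tells. Its arguments: {"type":"object","properties":{"commands":{"type":"array"},"squeeze":{"type":"number"}},"required":["commands"]}

```bash
mkdir -p pics; python3 - <<'E'
from workcell import manip, imaging
import cv2
for n in ["scene","top","wrist"]:
    im=imaging.capture(n); cv2.imwrite(f"pics/{n}0.png",im[:,:,::-1])
    p=imaging.camera_params(n); print(n,{k:(v if not hasattr(v,'round') else v.round(4).tolist()) for k,v in p.items()})
print(manip.get_obs(), manip.pinch_z)
E
```

```text
scene {'fx': 426.60836475964015, 'fy': 426.60836475964015, 'cx': 259.10750549611566, 'cy': 188.71131257569948, 'D': [-0.086, 0.0, 0.0, 0.0, 0.0], 'R': [[0.5638, 0.8258, -0.0162], [0.5113, -0.3643, -0.7783], [-0.6486, 0.4306, -0.6276]], 't': [-0.4373, -0.1395, 1.307]}
top {'fx': 499.0920532596181, 'fy': 499.0920532596181, 'cx': 248.7970350255958, 'cy': 194.58864791796557, 'D': [-0.0467, 0.0, 0.0, 0.0, 0.0], 'R': [[-0.0272, -0.9996, 0.0092], [-0.9888, 0.0255, -0.1472], [0.1469, -0.0131, -0.9891]], 't': [0.1563, 0.5865, 1.0961]}
wrist {'fx': 320.6562777056015, 'fy': 320.6562777056015, 'cx': 255.4322086473384, 'cy': 189.83617098657552, 'D': [-0.0169, 0.0, 0.0, 0.0, 0.0], 'R': [[0.3518, -0.9361, -0.0019], [-0.8908, -0.3354, 0.3064], [-0.2875, -0.1061, -0.9519]], 't': [-0.5254, -0.0384, 0.3794]}
{'clock': 0.15, 'qpos': array([-1.33881168e+00,  4.85836762e-02,  9.79512032e-02,  1.62199327e+00,
        2.00495811e-05,  1.44298684e+00]), 'qvel': array([ 3.41205286e-05, -1.97109452e-03,  4.19092560e-03,  1.38707640e-03,
       -2.00127103e-03, -5.52517252e-04]), 'effort': array([ 9.59283825e-04, -3.39260101e+01,  3.20423591e+01,  1.54169864e-02,
       -1.44056103e-04,  1.79329652e-05]), 'tool_pos': array([ 0.18472272, -0.49092389,  0.2303812 ]), 'ee_rot': array([ 9.83861706e-01,  1.78928219e-01, -3.76121121e-05, -9.13987725e-04]), 'wrist_force': array([-0.27864965, -0.04310929,  0.23637616]), 'ft_torque': array([-0.00288868,  0.00265392,  0.0227286 ]), 'finger_gap': 0.08526405804739003} -0.0187
```

View pics/scene0.png

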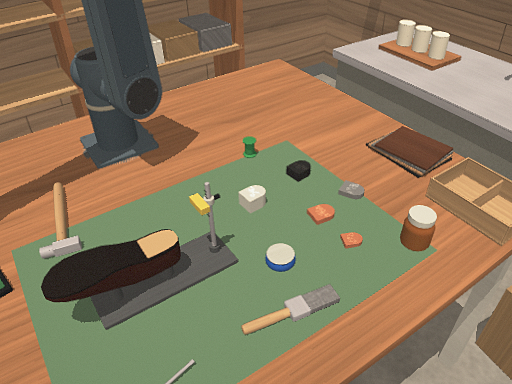

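View pics/top0.png

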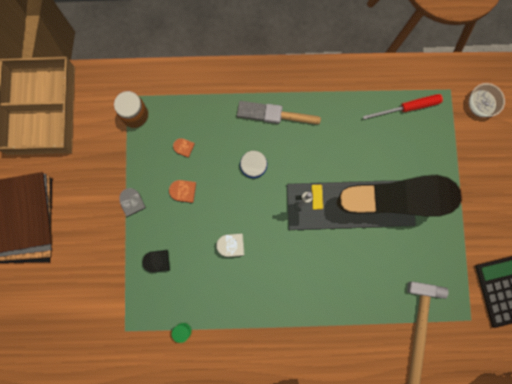

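View pics/wrist0.png

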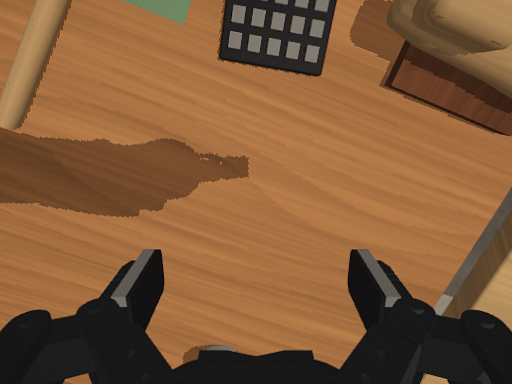

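```bash
python3 - <<'E'
import cv2,numpy as np
s=cv2.imread("pics/scene0.png");t=cv2.imread("pics/top0.png")
def crop(im,x,y,w,h,k,name):
    cv2.imwrite(name,cv2.resize(im[y:y+h,x:x+w],None,fx=k,fy=k,interpolation=cv2.INTER_CUBIC))
crop(t,115,130,140,150,4,"pics/c_t1.png")
crop(t,270,165,130,80,6,"pics/c_t2.png")
crop(s,120,170,130,100,6,"pics/c_s1.png")
crop(s,230,145,150,110,5,"pics/c_s2.png")
E
```

```text
(no output)
```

View pics/c_t1.png

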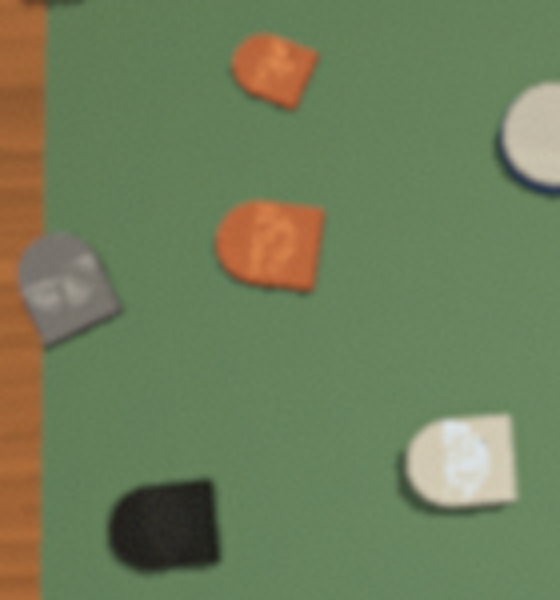

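View pics/c_t2.png

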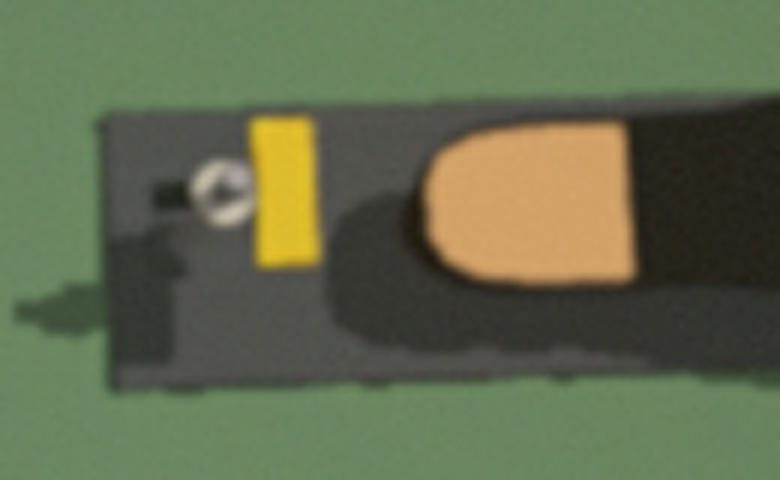

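View pics/c_s1.png

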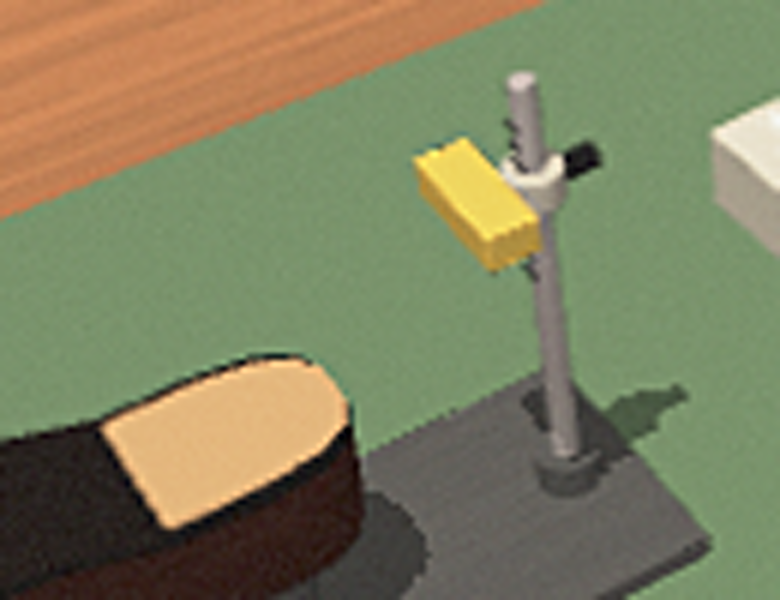

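View pics/c_s2.png

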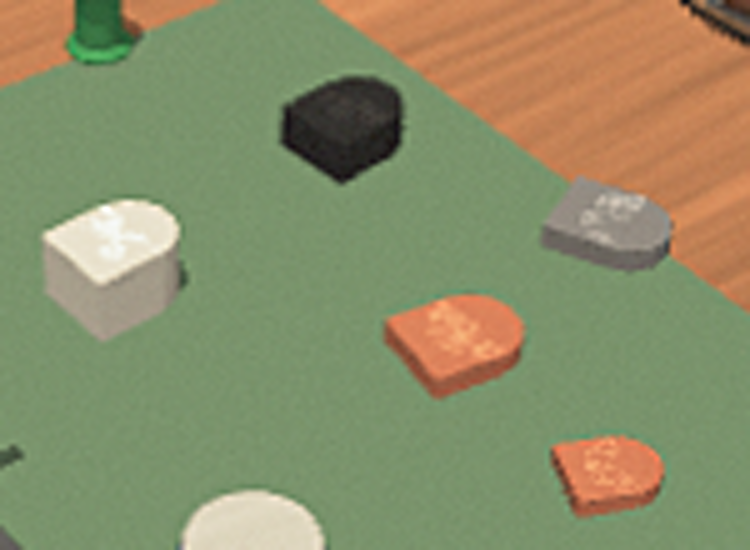

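```bash
cat > h.py <<'E'
import numpy as np,cv2
from workcell import manip, imaging
def P(n):
    p=imaging.camera_params(n); K=np.array([[p['fx'],0,p['cx']],[0,p['fy'],p['cy']],[0,0,1.]])
    return K,np.array(p['D']),np.array(p['R']),np.array(p['t'])
def ray(cam,uv):
    K,D,R,t=cam
    q=cv2.undistortPoints(np.array(uv,float).reshape(-1,1,2),K,D).reshape(-1,2)
    d=np.c_[q,np.ones(len(q))]@R
    return -R.T@t,d
def atz(cam,uv,z):
    c,d=ray(cam,uv); return c+d*((z-c[2])/d[:,2])[:,None]
def tri(ca,ua,cb,ub):
    c1,d1=ray(ca,ua);c2,d2=ray(cb,ub);o=[]
    for a,b in zip(d1,d2):
        A=np.c_[a,-b];s=np.linalg.lstsq(A,c2-c1,rcond=None)[0]
        p,q=c1+a*s[0],c2+b*s[1];o.append(np.r_[(p+q)/2,np.linalg.norm(p-q)])
    return np.array(o)
def proj(cam,X):
    K,D,R,t=cam
    return cv2.projectPoints(np.array(X,float).reshape(-1,1,3),cv2.Rodrigues(R)[0],t,K,D)[0].reshape(-1,2)
def uc(pts,off,k): return (np.array(pts,float)+.5)/k-.5+np.array(off)
E
python3 - <<'E'
from h import *
np.set_printoptions(precision=4,suppress=True)
T,S=P("top"),P("scene")
t1=lambda p:uc(p,(115,130),4);t2=lambda p:uc(p,(270,165),6);s1=lambda p:uc(p,(120,170),6);s2=lambda p:uc(p,(230,145),5)
ft=t2([(314,117),(250,118),(320,266),(257,267)]);fs=s1([(490,238),(541,218),(413,157),(465,138)])
f=tri(T,ft,S,fs);print("flag top",f,f.mean(0))
st=t2([(628,122),(636,284),(424,203)]);ss=s1([(170,528),(103,428)])
print("seat tri",tri(T,st[:2],S,ss)); print("seat T",atz(T,st,.105));print("seat S",atz(S,ss,.105))
for n,p,z in [("red",[(324,209),(311,291),(217,245)],.014),("black",[(212,480),(219,562),(109,525)],.026),("white",[(511,415),(517,499),(406,460)],.038)]:
    w=atz(T,t1(p),z);print(n,w[:,:2].tolist())
    print(" len",np.linalg.norm(w[0]-w[1]),np.linalg.norm((w[0]+w[1])/2-w[2]))
for n,p,z in [("red",[(435,385),(387,328)],.014),("black",[(342,165),(283,112)],.026),("white",[(104,285),(44,237)],.038)]:
    print(n,atz(S,s2(p),z)[:,:2].tolist())
E
```

```text
flag top [[ 0.5912 -0.0071  0.1617  0.0025]
 [ 0.591   0.0132  0.1599  0.0005]
 [ 0.5396 -0.0076  0.1607  0.0007]
 [ 0.5396  0.0128  0.1592  0.0011]] [0.5654 0.0028 0.1604 0.0012]
seat tri [[ 0.5956 -0.1303  0.1061  0.0022]
 [ 0.5371 -0.1304  0.1017  0.0024]]
seat T [[ 0.5953 -0.1316  0.105 ]
 [ 0.5363 -0.1307  0.105 ]
 [ 0.5677 -0.0557  0.105 ]]
seat S [[ 0.5951 -0.1291  0.105 ]
 [ 0.5413 -0.1301  0.105 ]]
red [[0.6280451251990541, 0.2643250387416278], [0.5796947554247743, 0.27246418594390887], [0.6082784954056806, 0.3272121631670185]]
 len 0.04903064321921531 0.05898253676282519
black [[0.470902261065723, 0.3288767604954175], [0.4245197329341344, 0.3251520648746757], [0.44689084741909935, 0.38759653327116345]]
 len 0.04653184149960951 0.06058767184869985
white [[0.5026682612083476, 0.15762818779277452], [0.45528693923468355, 0.15545356980775643], [0.4788319796181746, 0.2175144549733159]]
 len 0.04743119896600533 0.0609737500625548
red [[0.6320761598531801, 0.26205768682581565], [0.5877856068217225, 0.26918238623293267]]
black [[0.48506125053264104, 0.32211794574131236], [0.42955738647378316, 0.3255096884021301]]
white [[0.5052358481338773, 0.16008808535085822], [0.4576495742975636, 0.155963814080684]]
```

Emit:
carry_out --pt "85 0 0 0 0 0 -10.3" --pt "85 0 0 0 0 0 -10.3" --pt "85 0 0 0 0 0 -10.3" --pt "85 0 0 0 0 0 -10.3" --pt "85 0 0 0 0 0 -10.3" --pt "85 0 0 0 0 0 -10.3" --pt "85 0 0 0 0 0 -10.6" --pt "85 55 27.5 0 0 0 0" --pt "85 55 27.5 0 0 0 0" --pt "85 55 27.5 0 0 0 0" --pt "85 55 27.5 0 0 0 0" --pt "85 55 27.5 0 0 0 0" --pt "85 55 27.5 0 0 0 0" --pt "85 55 27.5 0 0 0 0" --pt "85 55 27.5 0 0 0 0" --pt "85 55 27.5 0 0 0 0" --pt "85 55 27.5 0 0 0 0" --pt "85 55 27.5 0 0 0 0" --pt "85 0 0 0 0 0 0" --squeeze 40

```text
clock: 2.52
tool_pos: [0.4553, 0.1322, 0.2298]
ee_rot: [0.686, 0.728, -0.001, -0.001]
wrist_force: [-0.2, -0.9, 0.0]
finger_gap: 0.0852
```

```bash
python3 - <<'E'
from h import *
o=manip.get_obs();print(o['clock'],o['tool_pos'],o['ee_rot'],o['qpos'])
W=P("wrist");im=imaging.capture("wrist");cv2.imwrite("pics/w1.png",im[:,:,::-1]);np.savez("w1.npz",K=W[0],D=W[1],R=W[2],t=W[3])
print(proj(W,[[.4785,.1873,.038],[.608,.298,.014],[.566,-.0945,.105]]))
E
```

```text
2.525 [0.45525771 0.13222241 0.22981796] [ 6.85830976e-01  7.27759892e-01 -5.81032017e-04 -1.03656646e-03] [ 1.40466734e-01 -8.22752798e-02 -3.23269861e-02  1.62294698e+00
  8.93254300e-04  1.65195690e+00]
[[280.67643283 111.54680146]
 [417.68711081   4.34346012]
 [343.25316476 385.12793292]]
```

View pics/w1.png

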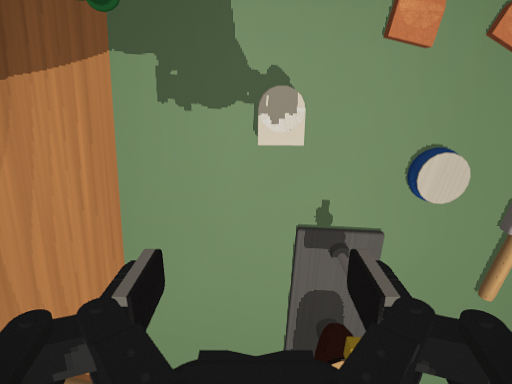

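```bash
python3 - <<'E'
import cv2
a=cv2.imread("pics/w1.png")
cv2.imwrite("pics/w1c.png",cv2.resize(a[75:160,235:330],None,fx=7,fy=7,interpolation=cv2.INTER_CUBIC))
cv2.imwrite("pics/w1d.png",cv2.resize(a[0:60,370:450],None,fx=7,fy=7,interpolation=cv2.INTER_CUBIC))
E
```

```text
(no output)
```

View pics/w1c.png

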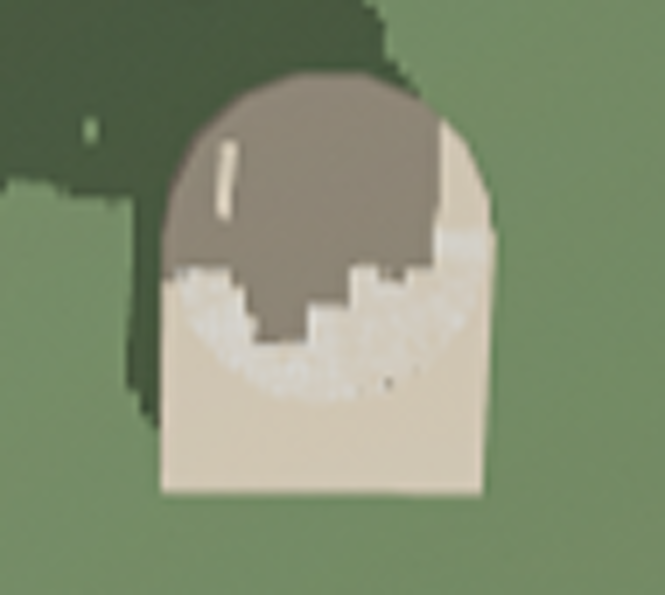

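View pics/w1d.png

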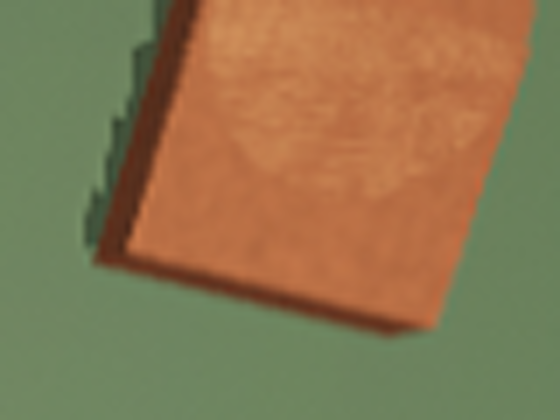

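```bash
python3 - <<'E'
from h import *
np.set_printoptions(precision=4,suppress=True)
W=tuple(np.load("w1.npz")[k] for k in "KDRt")
print(-W[2].T@W[3])
w=atz(W,uc([(162,492),(483,494),(330,72)],(235,75),7),.038);print(w)
r=atz(W,uc([(127,250),(436,325)],(370,0),7),.014);print(r)
for w in(w,r):
  d=w[1]-w[0];n=np.linalg.norm(d[:2]);print(n,np.degrees(np.arctan2(d[1],d[0])),(w[0]+w[1])[:2]/2+.03*np.array([-d[1],d[0]])/n)
E
```

```text
[0.4522 0.2097 0.3714]
[[0.4573 0.152  0.038 ]
 [0.5052 0.1546 0.038 ]
 [0.4774 0.2131 0.038 ]]
[[0.5831 0.268  0.014 ]
 [0.6305 0.2611 0.014 ]]
0.04796447006674134 3.0628840316937223 [0.4797 0.1832]
0.0479351156448605 -8.395115677209635 [0.6112 0.2942]
```

Emit:
carry_out --pt "85 51 27 0 0 0 0" --pt "85 0 0 50 0 0 0" --pt "85 0 0 50 0 0 0" --pt "85 0 0 50 0 0 0" --pt "85 0 0 50 0 0 0" --pt "85 0 0 22 0 0 0" --pt "85 0 0 0 0 0 0" --pt "85 0 0 0 0 0 0"

```text
clock: 3.58
tool_pos: [0.4804, 0.1803, 0.0108]
ee_rot: [0.689, 0.725, 0.001, 0.001]
wrist_force: [0.1, -0.0, 0.6]
finger_gap: 0.0852
```

```bash
python3 - <<'E'
from h import *
for n in("scene","wrist"):
  im=imaging.capture(n);cv2.imwrite(f"pics/{n}2.png",im[:,:,::-1])
E
```

```text
(no output)
```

View pics/wrist2.png

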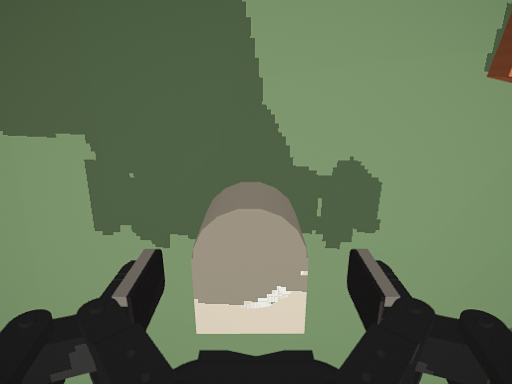

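View pics/scene2.png

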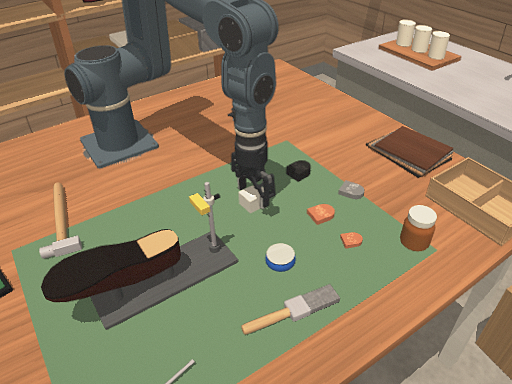

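```bash
python3 - <<'E'
from h import *
o=manip.get_obs();print(o['tool_pos'])
W=P("wrist");w=atz(W,[(196.5,333),(304,333.5),(250,208)],.038);print(w)
E
```

```text
[0.48120217 0.18092265 0.01156158]
[[0.45764149 0.15367587 0.038     ]
 [0.50519151 0.155683   0.038     ]
 [0.4785397  0.21397876 0.038     ]]
```

Emit:
carry_out --pt "85 3.5 0 5 0 0 0" --pt "85 0 0 0 0 0 0" --pt "46 0 0 0 0 0 0" --pt "40 0 0 0 0 0 0" --pt "40 0 0 0 0 0 0" --pt "40 0 0 0 0 0 0" --pt "40 0 0 0 0 0 0" --pt "40 0 0 0 0 0 0" --squeeze 50

```text
clock: 4.68
tool_pos: [0.4794, 0.1846, 0.0045]
ee_rot: [0.688, 0.725, 0.0, 0.0]
wrist_force: [0.1, 0.3, 1.5]
finger_gap: 0.0473
```

Emit:
carry_out --pt "40 0 0 -53 0 0 0" --pt "40 0 0 -53 0 0 0" --pt "40 0 0 -53 0 0 0" --pt "40 0 0 -53 0 0 0" --pt "40 0 0 -53 0 0 0" --pt "40 0 0 0 0 0 0" --pt "40 -56.5 14.5 0 0 0 0" --pt "40 -56.5 14.5 0 0 0 0" --pt "40 -56.5 14.5 0 0 0 0" --pt "40 -56.5 14.5 0 0 0 0" --pt "40 -56.5 14.5 0 0 0 0" --pt "40 0 0 0 0 0 3" --pt "40 0 0 0 0 0 0" --pt "40 0 0 0 0 0 0"

```text
clock: 6.42
tool_pos: [0.566, -0.0931, 0.2683]
ee_rot: [0.706, 0.708, -0.0, -0.001]
wrist_force: [-0.7, -0.4, -1.0]
finger_gap: 0.0474
```

```bash
python3 - <<'E'
from h import *
o=manip.get_obs();print(o['clock'],o['tool_pos'],o['ee_rot'],o['finger_gap'])
W=P("wrist");im=imaging.capture("wrist");cv2.imwrite("pics/w3.png",im[:,:,::-1]);np.savez("w3.npz",K=W[0],D=W[1],R=W[2],t=W[3])
im=imaging.capture("top");cv2.imwrite("pics/t3.png",im[:,:,::-1])
print(-W[2].T@W[3])
E
```

```text
6.425 [ 0.56595271 -0.09310438  0.2683287 ] [ 7.06491166e-01  7.07721223e-01 -4.16747014e-04 -8.54659724e-04] 0.04742185445025022
[ 0.56734602 -0.01549389  0.40994875]
```

View pics/w3.png

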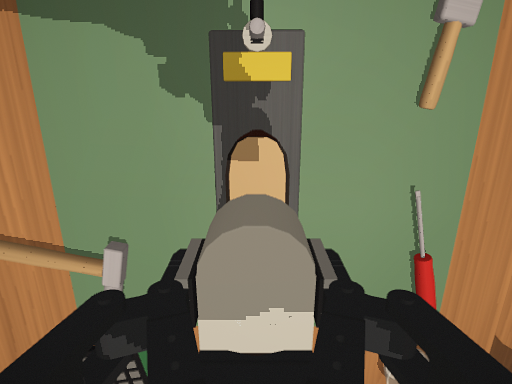

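View pics/t3.png

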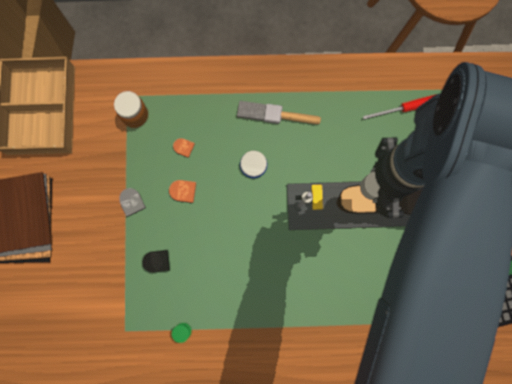

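```bash
python3 - <<'E'
from h import *
a=cv2.imread("pics/w3.png")
cv2.imwrite("pics/w3c.png",cv2.resize(a[15:215,200:315],None,fx=5,fy=5,interpolation=cv2.INTER_CUBIC)[:1000][:600])
cv2.imwrite("pics/w3d.png",cv2.resize(a[120:215,200:315],None,fx=6,fy=6,interpolation=cv2.INTER_CUBIC))
E
```

```text
(no output)
```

View pics/w3c.png

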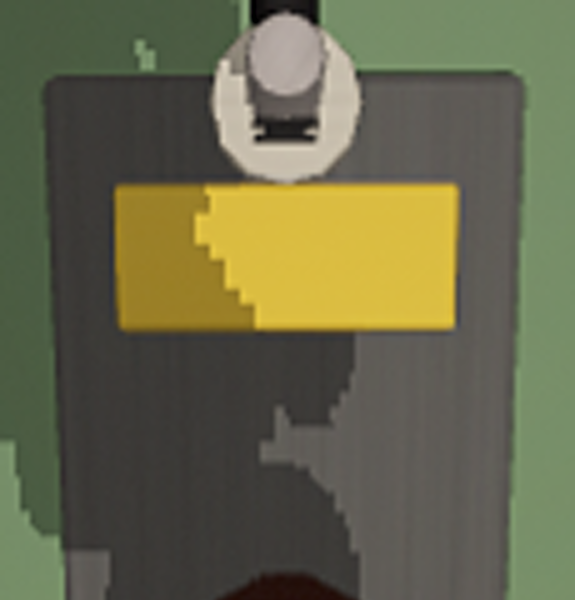

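View pics/w3d.png

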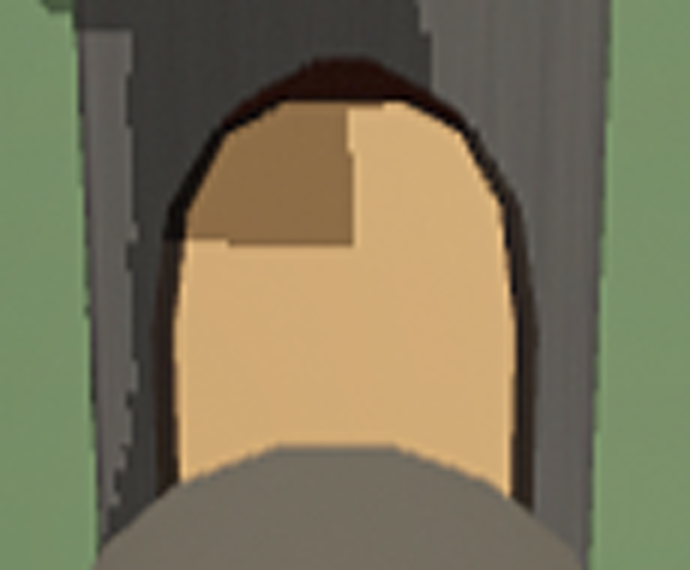

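```bash
python3 - <<'E'
from h import *
np.set_printoptions(precision=4,suppress=True)
W=tuple(np.load("w3.npz")[k] for k in "KDRt")
for z in(.1535,.1605,.1655):
  f=atz(W,uc([(115,184),(458,184),(456,330),(121,330)],(200,15),5),z);print(z,f[:,:2].tolist(),f.mean(0))
print(atz(W,uc([(174,330),(515,330),(345,100),(180,480),(511,490)],(200,120),6),.105))
E
```

```text
0.1535 [[0.5426566637583291, 0.009543648702407814], [0.5934103075142044, 0.009615418683234327], [0.5938086798994604, -0.01092226101655183], [0.5429815832752891, -0.010999897261500413]] [ 0.5682 -0.0007  0.1535]
0.1605 [[0.5433305820713871, 0.008860226424954657], [0.5926988593044712, 0.00893003737936611], [0.5930863577558518, -0.01104704781318142], [0.5436466326168193, -0.011122564906740118]] [ 0.5682 -0.0011  0.1605]
0.1655 [[0.5438119522949998, 0.008372067655345265], [0.5921906820118046, 0.008440479305174529], [0.5925704133675599, -0.011136181239345413], [0.5441216678607694, -0.011210184653339908]] [ 0.5682 -0.0014  0.1655]
[[ 0.5406 -0.0979  0.105 ]
 [ 0.5965 -0.0978  0.105 ]
 [ 0.5686 -0.0602  0.105 ]
 [ 0.541  -0.124   0.105 ]
 [ 0.5967 -0.1257  0.105 ]]
```

Emit:
carry_out --pt "40 -3.5 1 50 0 0 0" --pt "40 0 0 50 0 0 0" --pt "40 0 0 36 0 0 0" --pt "40 0 0 0 0 0 0" --pt "40 0 0 0 0 0 0" --pt "40 0 0 0 0 0 0"

```text
clock: 7.28
tool_pos: [0.5693, -0.0976, 0.1365]
ee_rot: [0.707, 0.707, 0.001, 0.002]
wrist_force: [0.9, -0.3, -1.5]
finger_gap: 0.0476
```

```bash
python3 - <<'E'
from h import *
o=manip.get_obs();print(o['clock'],o['tool_pos'],o['ee_rot'])
for n in("wrist","scene"):
  W=P(n);im=imaging.capture(n)[:,:,::-1];cv2.imwrite(f"pics/{n}4.png",im);np.savez(f"{n}4.npz",K=W[0],D=W[1],R=W[2],t=W[3])
cv2.imwrite("pics/s4c.png",cv2.resize(im[150:290,100:250],None,fx=5,fy=4,interpolation=cv2.INTER_CUBIC))
E
```

```text
7.275 [ 0.56931159 -0.0976057   0.1364665 ] [0.70686266 0.70734576 0.00127087 0.0023549 ]
```

View pics/wrist4.png

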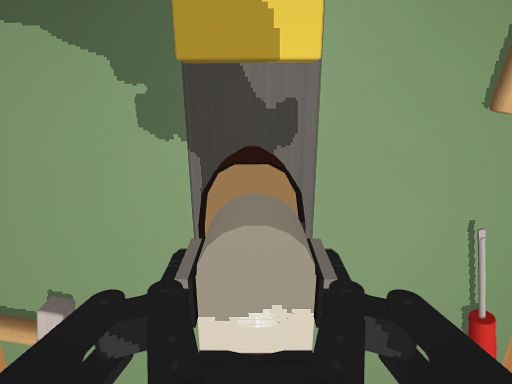

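View pics/s4c.png

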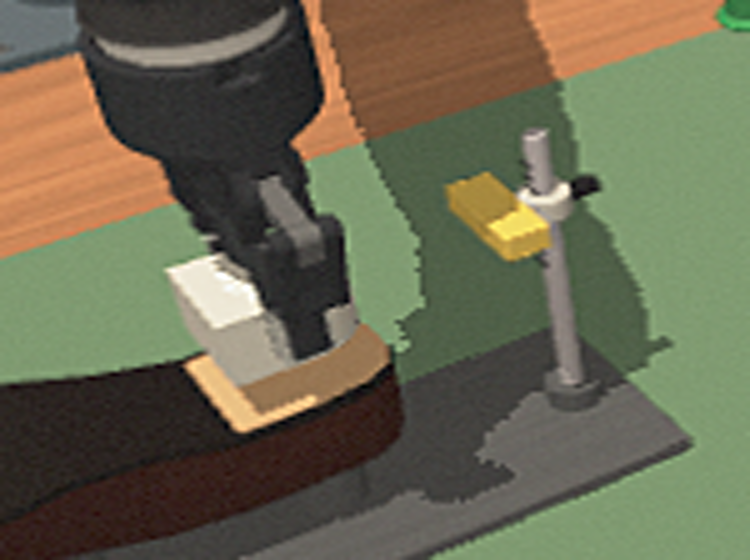

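```bash
python3 - <<'E'
from h import *
np.set_printoptions(precision=4,suppress=True)
W=tuple(np.load("wrist4.npz")[k] for k in "KDRt");S=tuple(np.load("scene4.npz")[k] for k in "KDRt")
z=.1365-.0045
print("seat apex",atz(W,[(252,164)],.105),"blk bottom apex",atz(W,[(255,195)],z),"top apex/edge",atz(W,[(255,226),(198,352),(313,352)],z+.038))
print("flag",atz(W,[(177,61),(322,61)],.1455),atz(W,[(174,50),(325,50)],.1605))
# scene: block bottom corner / top corners
c=(np.array([(234,386),(212,330),(167,268)])+.5)/np.array([5,4])-.5+np.array([100,150])
print("scene blk bot corner",atz(S,c[:1],z),"top",atz(S,c[1:],z+.038))
E
```

```text
seat apex [[ 0.5689 -0.0607  0.105 ]] blk bottom apex [[ 0.5704 -0.0696  0.132 ]] top apex/edge [[ 0.5703 -0.0686  0.17  ]
 [ 0.546  -0.1271  0.17  ]
 [ 0.595  -0.1274  0.17  ]]
flag [[ 0.5403 -0.0104  0.1455]
 [ 0.5962 -0.0104  0.1455]] [[ 0.5429 -0.008   0.1605]
 [ 0.594  -0.008   0.1605]]
scene blk bot corner [[ 0.5926 -0.1257  0.132 ]] top [[ 0.5936 -0.1271  0.17  ]
 [ 0.5447 -0.1252  0.17  ]]
```

Emit:
carry_out --pt "40 0 -1 12 0 0 0" --pt "40 0 0 10 0 0 0" --pt "40 0 0 4 0 0 0" --pt "40 0 0 0 0 0 0" --pt "40 0 0 0 0 0 0"

```text
clock: 8.0
tool_pos: [0.5661, -0.0972, 0.1093]
ee_rot: [0.707, 0.707, 0.0, 0.0]
wrist_force: [-4.0, 1.5, 10.5]
finger_gap: 0.0475
```

```bash
python3 - <<'E'
from h import *
o=manip.get_obs();print(o['clock'],o['tool_pos'],o['ee_rot'],o['wrist_force'])
E
```

```text
8.0 [ 0.56611647 -0.09721045  0.10930504] [7.07032264e-01 7.07181237e-01 3.77301632e-05 2.70099693e-04] [-3.96352255  1.47331963 10.4555035 ]
```

Emit:
carry_out --pt "60 0 0 0 0 0 0" --pt "75 0 0 0 0 0 0" --pt "85 0 0 0 0 0 0" --pt "85 0 0 -50 0 0 0" --pt "85 0 0 -50 0 0 0" --pt "85 0 0 -50 0 0 0" --pt "85 0 0 0 0 0 0" --pt "85 0 0 0 0 0 0"

```text
clock: 9.0
tool_pos: [0.5665, -0.0973, 0.2567]
ee_rot: [0.707, 0.707, -0.0, -0.0]
wrist_force: [0.2, -0.5, -0.8]
finger_gap: 0.0849
```

```bash
python3 - <<'E'
from h import *
o=manip.get_obs();print(o['clock'],o['tool_pos'],o['ee_rot'])
for n in("wrist","scene"):
  W=P(n);im=imaging.capture(n)[:,:,::-1];cv2.imwrite(f"pics/{n}5.png",im);np.savez(f"{n}5.npz",K=W[0],D=W[1],R=W[2],t=W[3])
cv2.imwrite("pics/s5c.png",cv2.resize(im[180:280,120:250],None,fx=6,fy=6,interpolation=cv2.INTER_CUBIC))
E
```

```text
9.0 [ 0.56651726 -0.0972662   0.25673192] [ 7.07017965e-01  7.07195563e-01 -7.35967273e-05 -1.65265566e-04]
```

View pics/wrist5.png

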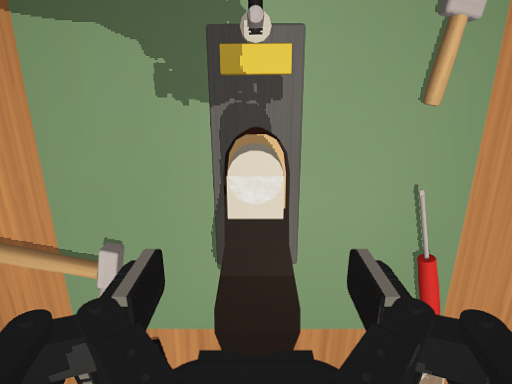

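View pics/s5c.png

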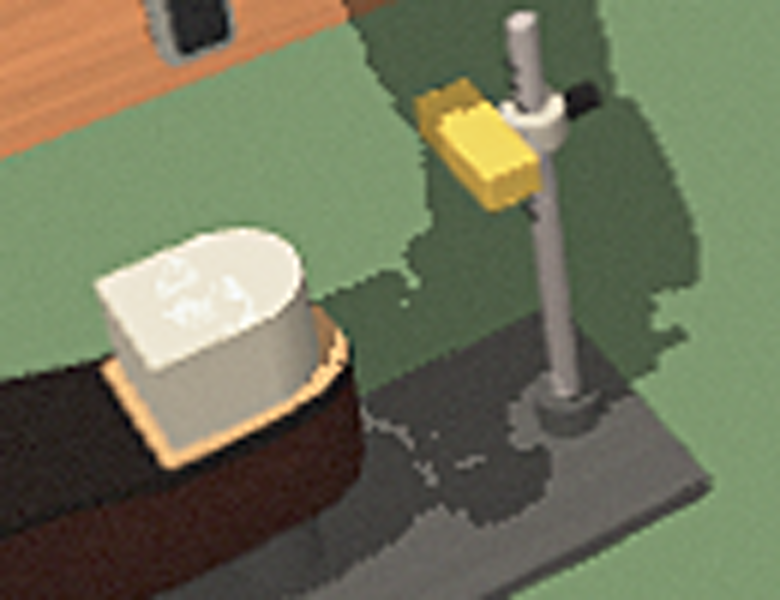

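```bash
python3 - <<'E'
from h import *
np.set_printoptions(precision=4,suppress=True)
S=tuple(np.load("scene5.npz")[k] for k in "KDRt");W=tuple(np.load("wrist5.npz")[k] for k in "KDRt")
u=lambda p:uc(p,(120,180),6)
print("seat corners",atz(S,u([(170,468),(103,368)]),.105),"blk base corner",atz(S,u([(175,448)]),.105),"top",atz(S,u([(153,370),(95,285)]),.143))
print("round right: blk base",atz(S,u([(318,368)]),.105),"seat",atz(S,u([(348,342)]),.105))
print("W blk top",atz(W,[(228.5,218),(283,218),(255,149)],.143),"seat apex",atz(W,[(257,134)],.105),"flag",atz(W,[(220,43.5),(291.5,43.5),(291,74),(221,74)],.1605))
f=np.array(u([(490,182+28),(541,163+24),(490,178),(541,158)]))
# height line: flag y=0 x side face, project heights at the near corner
print(proj(S,[[.5912,-.0071,z] for z in (.1605,.1455)]), f[[2,0]])
E
```

```text
seat corners [[ 0.5951 -0.1291  0.105 ]
 [ 0.5413 -0.1301  0.105 ]] blk base corner [[ 0.5881 -0.1244  0.105 ]] top [[ 0.5906 -0.1253  0.143 ]
 [ 0.5444 -0.1259  0.143 ]]
round right: blk base [[ 0.5821 -0.0713  0.105 ]] seat [[ 0.5769 -0.0579  0.105 ]]
W blk top [[ 0.5446 -0.1274  0.143 ]
 [ 0.5916 -0.1274  0.143 ]
 [ 0.5675 -0.0674  0.143 ]] seat apex [[ 0.5692 -0.0608  0.105 ]] flag [[ 0.5437  0.0085  0.1605]
 [ 0.5924  0.0085  0.1605]
 [ 0.5927 -0.0111  0.1605]
 [ 0.5437 -0.0111  0.1605]]
[[200.677  209.7351]
 [201.47   215.4901]] [[201.25   209.25  ]
 [201.25   214.5833]]
```

Emit:
carry_out --pt "85 56 6 -5 0 0 0" --pt "85 56 6 0 0 0 0" --pt "85 56 6 0 0 0 0" --pt "85 56 6 0 0 0 0" --pt "85 56 6 0 0 0 0" --pt "85 56 6 0 0 0 0" --pt "85 56 6 0 0 0 0" --pt "85 0 2 50 0 0 8.6" --pt "85 0 0 50 0 0 0" --pt "85 0 0 50 0 0 0" --pt "85 0 0 0 0 0 0" --pt "85 0 0 0 0 0 0"

```text
clock: 10.6
tool_pos: [0.6107, 0.2948, 0.1133]
ee_rot: [0.758, 0.652, 0.0, 0.0]
wrist_force: [0.6, 0.4, 1.0]
finger_gap: 0.0853
```

```bash
python3 - <<'E'
from h import *
o=manip.get_obs();print(o['clock'],o['tool_pos'],o['ee_rot'])
for n in("wrist",):
  W=P(n);im=imaging.capture(n)[:,:,::-1];cv2.imwrite(f"pics/{n}6.png",im);np.savez(f"{n}6.npz",K=W[0],D=W[1],R=W[2],t=W[3])
E
```

```text
10.6 [0.61067436 0.29480039 0.11327013] [7.58075429e-01 6.52166807e-01 2.92844602e-04 1.17720975e-04]
```

View pics/wrist6.png

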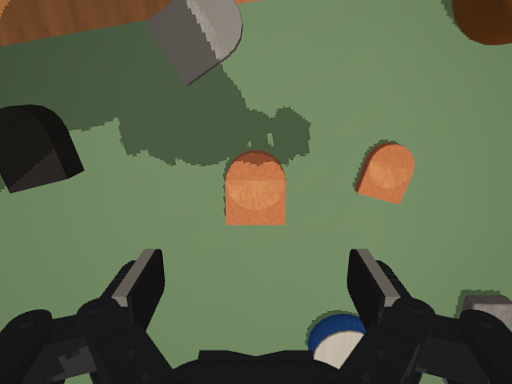

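```bash
python3 - <<'E'
from h import *
np.set_printoptions(precision=4,suppress=True)
a=cv2.imread("pics/wrist6.png")
cv2.imwrite("pics/w6c.png",cv2.resize(a[135:240,210:305],None,fx=5,fy=5,interpolation=cv2.INTER_CUBIC))
W=tuple(np.load("wrist6.npz")[k] for k in "KDRt")
w=atz(W,[(226,224.5),(285.5,224.5),(256,152)],.014);print(w,np.linalg.norm(w[1]-w[0]),np.linalg.norm((w[0]+w[1])/2-w[2]),((w[0]+w[1])/2+w[2])/2)
E
```

```text
[[0.584  0.269  0.014 ]
 [0.6321 0.2617 0.014 ]
 [0.6172 0.3247 0.014 ]] 0.048666903511064744 0.06001461352990317 [0.6126 0.295  0.014 ]
```

View pics/w6c.png

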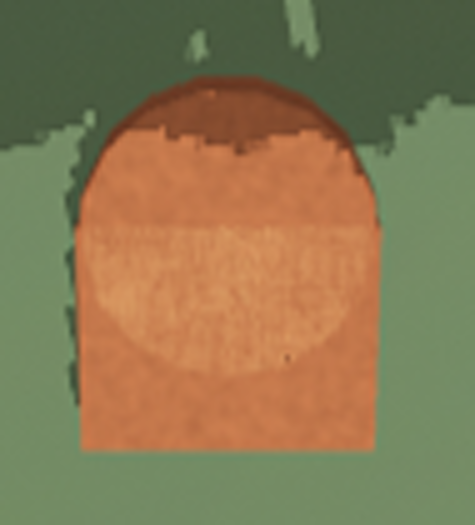

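Emit:
carry_out --pt "85 0 1.5 50 0 0 0" --pt "85 0 0 50 0 0 0" --pt "85 0 0 9 0 0 0" --pt "85 0 0 0 0 0 0" --pt "60 0 0 0 0 0 0" --pt "40 0 0 0 0 0 0" --pt "40 0 0 0 0 0 0" --pt "40 0 0 0 0 0 0" --pt "40 0 0 0 0 0 0" --pt "40 0 0 0 0 0 0"

```text
clock: 11.9
tool_pos: [0.614, 0.2954, 0.0066]
ee_rot: [0.758, 0.652, 0.003, 0.001]
wrist_force: [0.6, 0.9, 5.8]
finger_gap: 0.0466
```

```bash
python3 - <<'E'
from h import *
im=imaging.capture("wrist")[:,:,::-1];cv2.imwrite("pics/wrist7.png",im)
im=imaging.capture("scene")[:,:,::-1];cv2.imwrite("pics/s7c.png",cv2.resize(im[120:250,240:400],None,fx=4,fy=4,interpolation=cv2.INTER_CUBIC))
E
```

```text
(no output)
```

View pics/wrist7.png

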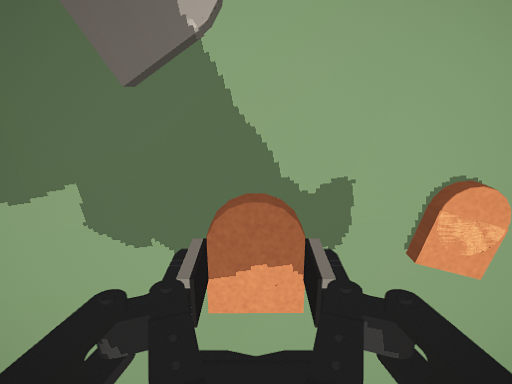

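View pics/s7c.png

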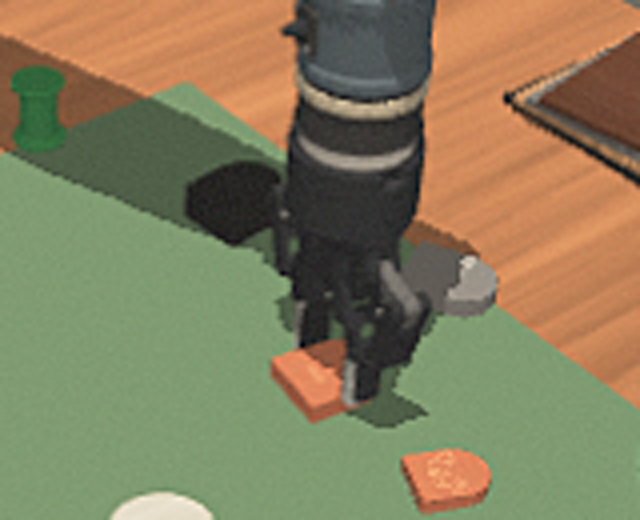

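Emit:
carry_out --pt "40 0 0 -30 0 0 0" --pt "40 0 0 -50 0 0 0" --pt "40 0 0 -60 0 0 0" --pt "40 0 0 -60 0 0 0" --pt "40 0 0 -60 0 0 0" --pt "40 0 0 0 0 0 -8.6" --pt "40 0 0 0 0 0 0" --pt "40 -56 -6.5 0 0 0 0" --pt "40 -56 -6.5 0 0 0 0" --pt "40 -56 -6.5 0 0 0 0" --pt "40 -56 -6.5 0 0 0 0" --pt "40 -56 -6.5 0 0 0 0" --pt "40 -56 -6.5 0 0 0 0" --pt "40 -56 -6.5 0 0 0 0" --pt "40 0 0 0 0 0 0" --pt "40 0 0 0 0 0 0" --pt "40 0 0 0 0 0 0"

```text
clock: 14.12
tool_pos: [0.5663, -0.0961, 0.2626]
ee_rot: [0.707, 0.708, -0.0, -0.001]
wrist_force: [0.1, -0.5, -0.8]
finger_gap: 0.046
```

```bash
python3 - <<'E'
from h import *
o=manip.get_obs();print(o['clock'],o['tool_pos'],o['ee_rot'])
im=imaging.capture("wrist")[:,:,::-1];cv2.imwrite("pics/wrist8.png",im)
im=imaging.capture("scene")[:,:,::-1];cv2.imwrite("pics/s8c.png",cv2.resize(im[120:270,100:250],None,fx=4,fy=4,interpolation=cv2.INTER_CUBIC))
E
```

```text
14.125 [ 0.56627285 -0.09613013  0.2626257 ] [ 7.06673805e-01  7.07539122e-01 -1.79110765e-04 -7.01719894e-04]
```

View pics/wrist8.png

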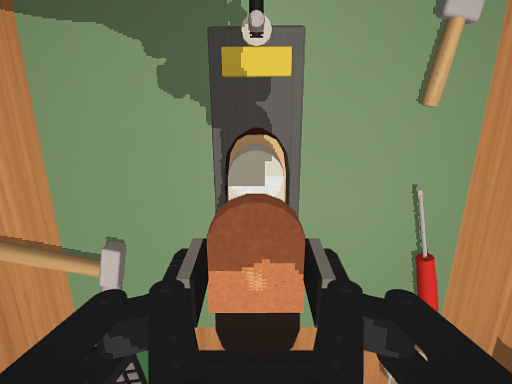

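View pics/s8c.png

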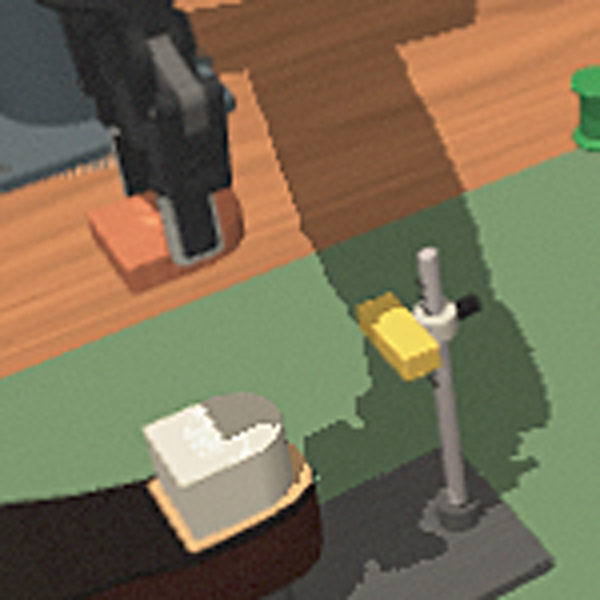

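Emit:
carry_out --pt "40 -0.5 0 50 0 0 0" --pt "40 0 0 40 0 0 0" --pt "40 0 0 14 0 0 0" --pt "40 0 0 4 0 0 0" --pt "40 0 0 3 0 0 0" --pt "40 0 0 0 0 0 0" --pt "40 0 0 0 0 0 0"

```text
clock: 15.1
tool_pos: [0.5672, -0.0982, 0.1537]
ee_rot: [0.707, 0.707, 0.001, 0.001]
wrist_force: [0.1, 0.5, -0.5]
finger_gap: 0.0461
```

```bash
python3 - <<'E'
from h import *
o=manip.get_obs();print(o['clock'],o['tool_pos'],o['ee_rot'],o['wrist_force'])
im=imaging.capture("wrist")[:,:,::-1];cv2.imwrite("pics/wrist9.png",im)
im=imaging.capture("scene")[:,:,::-1];cv2.imwrite("pics/s9c.png",cv2.resize(im[150:270,120:250],None,fx=5,fy=5,interpolation=cv2.INTER_CUBIC))
E
```

```text
15.1 [ 0.56719575 -0.09824902  0.15368595] [7.07037169e-01 7.07175436e-01 5.46378436e-04 1.02278310e-03] [ 0.05744125  0.4897461  -0.5112568 ]
```

View pics/s9c.png

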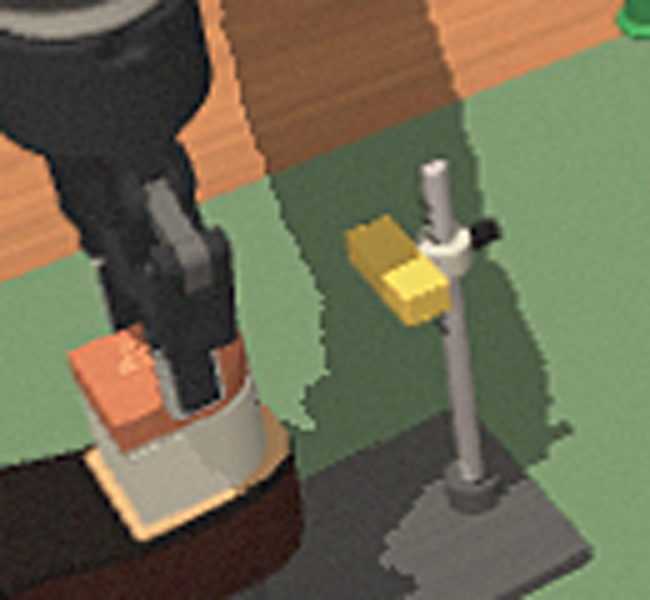

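Lined up and just above the white block; no contact force yet. Lower in small steps.

Emit:
carry_out --pt "40 0.5 0 2 0 0 0" --pt "40 0 0 1 0 0 0" --pt "40 0 0 0 0 0 0" --pt "40 0 0 0 0 0 0"

```text
clock: 15.7
tool_pos: [0.5665, -0.0974, 0.1497]
ee_rot: [0.707, 0.707, 0.0, 0.0]
wrist_force: [-0.9, 0.3, 1.3]
finger_gap: 0.0457
```

Emit:
carry_out --pt "40 0 0 1 0 0 0" --pt "40 0 0 0 0 0 0" --pt "40 0 0 0 0 0 0"

```text
clock: 16.08
tool_pos: [0.5665, -0.0974, 0.1496]
ee_rot: [0.707, 0.707, 0.0, 0.0]
wrist_force: [-2.1, 1.5, 4.5]
finger_gap: 0.0461
```

Contact (4.5 N and no further descent); release and back off.

Emit:
carry_out --pt "52 0 0 0 0 0 0" --pt "65 0 0 0 0 0 0" --pt "85 0 0 0 0 0 0" --pt "85 0 0 -30 0 0 0" --pt "85 0 0 -50 0 0 0" --pt "85 0 0 -40 0 0 0" --pt "85 -50 0 0 0 0 0" --pt "85 -50 0 0 0 0 0" --pt "85 0 -50 0 0 0 0" --pt "85 0 -50 0 0 0 0" --pt "85 0 -50 0 0 0 0" --pt "85 0 0 0 0 0 0"

```text
clock: 17.58
tool_pos: [0.4136, -0.1971, 0.2681]
ee_rot: [0.708, 0.706, -0.0, -0.001]
wrist_force: [0.8, -0.2, 1.3]
finger_gap: 0.0846
```

```bash
python3 - <<'E'
from h import *
o=manip.get_obs();print(o['clock'],o['tool_pos'],o['wrist_force'])
t=imaging.capture("top")[:,:,::-1];cv2.imwrite("pics/t10c.png",cv2.resize(t[165:245,270:400],None,fx=6,fy=6,interpolation=cv2.INTER_CUBIC))
im=imaging.capture("scene")[:,:,::-1];cv2.imwrite("pics/s10.png",im);cv2.imwrite("pics/s10c.png",cv2.resize(im[170:270,120:250],None,fx=6,fy=6,interpolation=cv2.INTER_CUBIC))
E
```

```text
17.575 [ 0.41363891 -0.19708577  0.26805932] [ 0.78724105 -0.2270146   1.34170001]
```

View pics/s10c.png

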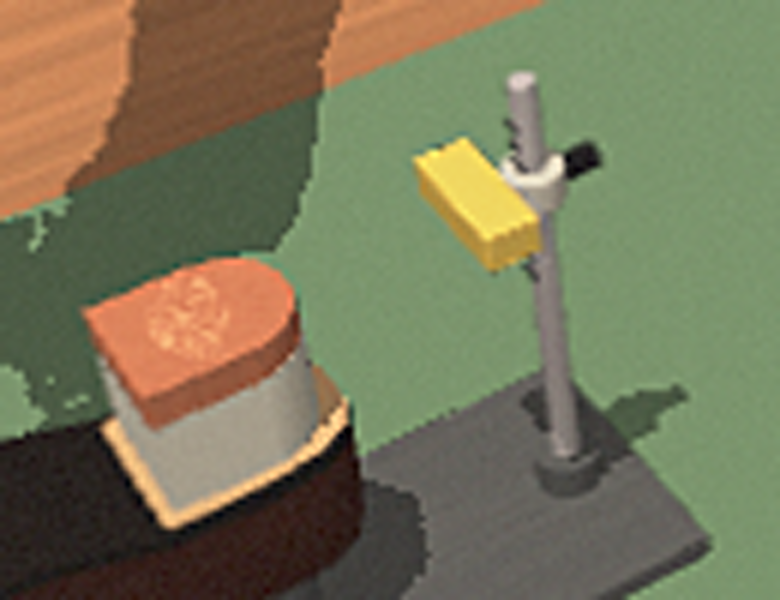

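View pics/t10c.png

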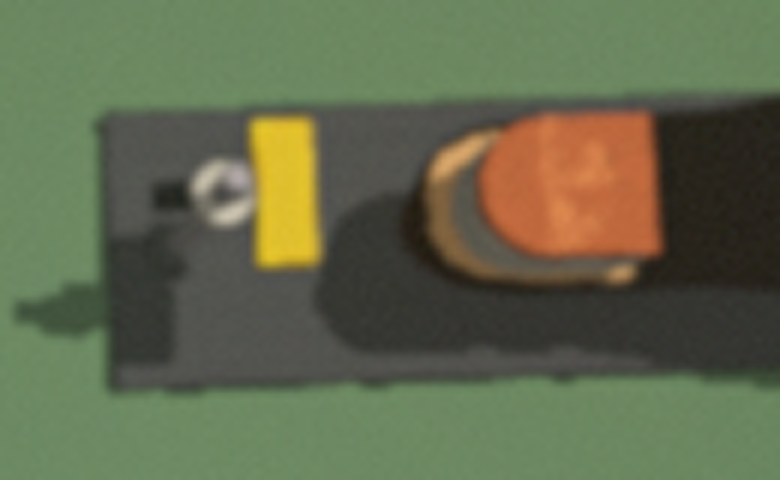

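```bash
python3 - <<'E'
from h import *
np.set_printoptions(precision=4,suppress=True)
T,S=P("top"),P("scene")
a=uc([(655,113),(662,255),(481,190)],(270,165),6);b=uc([(148,406),(83,312)],(120,170),6)
print(atz(T,a,.157),atz(S,b,.157),tri(T,a[:2],S,b))
E
```

```text
[[ 0.5898 -0.1271  0.157 ]
 [ 0.5405 -0.1263  0.157 ]
 [ 0.5646 -0.0653  0.157 ]] [[ 0.5945 -0.1257  0.157 ]
 [ 0.5433 -0.1266  0.157 ]] [[ 0.5908 -0.1264  0.1543  0.0031]
 [ 0.5409 -0.1265  0.155   0.0008]]
```

```bash
python3 -c "
from workcell import manip
print(manip.job_done())"
```

```text
the job is handed in; nothing more can be done
None
```

I built the heel from the white 38 mm block with the red 14 mm block on top (52 mm), left the black block on the bench and handed the job in after about 18 s. No verdict was reported.

**Choice of pair:** I measured the flag centre about 48 mm above the seat, which puts red and white closest. A rougher estimate from the wrist camera came out nearer 45 to 48 mm. The 52 mm stack would still end between the flag's edges at that lower value.

**Last checks:**
- **Position:** both blocks are about 1 to 3 mm from the seat's middle, aligned with its heading and flat.
- **Height:** the stack top came out at z ≈ 0.155 m, between the flag's edges at about 0.145 and 0.160 m.
- **Flag:** it sits at the same pixels as at the start.
- **Robot:** the gripper is clear of everything.

**Disagreement:** the wrist camera read y about 4 mm lower than the fixed cameras throughout. I judged alignment by comparing blocks and seat within the same picture, so the placing should not be affected.

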